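# Count along the card rack and file the case in the third gap

### The job

Starting at the end of the divider rack that has the round post, count the gaps by running a fingertip along the sprung metal strip, pressing it at the first, then the second, then the third gap and no further along. Then push the brown card-index case lying in front of the rack into that third gap (filed cases count as gaps too) until it is fully home against the back stop. Only push the case along the desk: do not pick it up or tip it, and leave everything else where it is.

Things in the scene. Friction and masses are not known exactly. Their poses are not given: they have to be found in the camera images.
- rack: Grey divider rack fixed to the desk: 7 dividers, each 6 thick, 50 high, 80 deep (mm), 54 apart along its own y, making six gaps 48 mm clear, centred at y = +-27, +-81, +-135 mm. Origin on the desk, mid-row. Dividers run from x = -40 mm (open rounded front, robot side) to +40 mm, where a stop bar 26 mm high closes the gaps. No floor: cases slide on the desk. Yaw varies up to 9 degrees.
- round_post: Upright round grey post, 40 mm across, 56 mm high, fixed just beyond one end of the rack (190 mm from its middle). It may be at either end. The gap next to it is the first. Origin at its foot.
- square_post: Upright square grey post, 40 by 40 by 56 mm, fixed just beyond the other end of the rack. Origin at its foot.
- left_end (a point): Point on the desk 190 mm from the rack's middle along its +y: where one of the two end posts stands.
- right_end (a point): Point on the desk 190 mm from the rack's middle along its -y: where the other end post stands.
- case: The brown card-index case to file: rigid box 90 mm long (own x), 40 wide (own y), 44 high, about 0.2 kg, loose on the desk in front of the rack, long side along the gaps to within 15 degrees. Origin at the centre of its underside. When home, its origin is at x = -5 mm in the rack's frame and its near end stands 10 mm out of the gap.
- filed_b: Brown case, 78 by 36 by 38 mm, already filed (loose) in the second gap from the +y end. Leave it there. Origin at the centre of its underside.
- filed_e: Brown case, 78 by 36 by 38 mm, already filed (loose) in the second gap from the -y end. Leave it there. Origin at the centre of its underside.
- stamp: Wooden hand stamp, 34 mm across, 64 mm high, standing to the +y side of the work. Leave it. Origin at its foot.
- pill_jar: Small jar, 42 mm across, 60 mm high, standing to the -y side of the work. Leave it. Origin at its foot.
- stapler: Black stapler, 120 by 32 by 44 mm, beside the rack on the +y side. Leave it. Origin at the centre of its underside.
- mug: Low white mug, 70 mm across, 58 mm high, behind the rack. Leave it. Origin at its foot.
- clip_tin: Round steel clip tin, 60 mm across, 28 mm high, behind the rack. Leave it. Origin at its foot.
- tape: Black tape dispenser, 90 by 45 by 62 mm, beside the rack on the -y side. Leave it. Origin at the centre of its underside.
- bar_a (a point): The segment of the sprung metal strip over the gap centred at y = +135 mm of the rack. The segment is 16 mm wide and 53 mm long. Its top is 64 mm above the desk and 20 mm behind the rack's middle (x = +20 mm). The point is in the middle of its top face. The six segments form one strip, flush on top, that dips as a whole up to 6 mm on springs: it starts to give at about 1 N, is fully down at about 3 N.
- bar_b (a point): The segment of the sprung metal strip over the gap centred at y = +81 mm of the rack. The segment is 16 mm wide and 53 mm long. Its top is 64 mm above the desk and 20 mm behind the rack's middle (x = +20 mm). The point is in the middle of its top face. Part of the same strip.
- bar_c (a point): The segment of the sprung metal strip over the gap centred at y = +27 mm of the rack. The segment is 16 mm wide and 53 mm long. Its top is 64 mm above the desk and 20 mm behind the rack's middle (x = +20 mm). The point is in the middle of its top face. Part of the same strip.
- bar_d (a point): The segment of the sprung metal strip over the gap centred at y = -27 mm of the rack. The segment is 16 mm wide and 53 mm long. Its top is 64 mm above the desk and 20 mm behind the rack's middle (x = +20 mm). The point is in the middle of its top face. Part of the same strip.
- bar_e (a point): The segment of the sprung metal strip over the gap centred at y = -81 mm of the rack. The segment is 16 mm wide and 53 mm long. Its top is 64 mm above the desk and 20 mm behind the rack's middle (x = +20 mm). The point is in the middle of its top face. Part of the same strip.
- bar_f (a point): The segment of the sprung metal strip over the gap centred at y = -135 mm of the rack. The segment is 16 mm wide and 53 mm long. Its top is 64 mm above the desk and 20 mm behind the rack's middle (x = +20 mm). The point is in the middle of its top face. Part of the same strip.
There are look-alikes about, which are no part of the job. Leave any green look-alike of the round_post alone.

How it is judged:
By the outcome, as a careful person would: the job done as asked, in the order asked, and still so for the second after the job is handed in, with the robot touching nothing.
It also fails if it takes over 72 s, if anything falls off the work surface, if the arm or the gripper's body presses on something with over 40 N, if the wrist force passes 120 N, or if a joint passes its speed limit or range.

### The arm

A 6-joint arm with a two-finger parallel gripper is mounted at the origin on the work surface. World frame = base frame: x ahead of the robot, y to its left, z up, the work surface at z = 0. Lengths are in mm, angles in rad, forces in N, time in s.
With the tool pointing down it reaches from about 350 to 975 mm from the base axis. Payload 17.4 kg.
Tool frame: the origin (TCP) lies midway between the tips of the shut fingers; the grasp point (between the pads) lies 19 mm behind it; z points along the fingers, y is the direction in which the jaws open and shut (so a half turn about z gives the same grasp; the last joint's range is limited). The gripper opens to 85 mm and grips with 20 to 120 N. Pads are 22 mm wide; open, the fingers measure 114 mm over their backs; the gripper's body (76 mm by 85 mm) begins 54 mm behind the grasp point. The pads swing forward as they close: fully open they stand 13 mm farther back than shut.
Start: joints at [-1.211, 0.116, 1.442, -0, 1.584, -0.038], TCP at [261.48, -622.303, 231.303] pointing down, gripper open.
Joint ranges: [-2.83, 2.83], [-0.83, 2.19], [0.07, 2.5], [-1.14, 4.28], [0.01, 3], [-2.97, 2.97]. Speed limits (rad/s): [1.89, 1.89, 2.22, 3.14, 3.14, 3.14].

### API

Orientations are given as [roll, pitch, yaw] about the fixed x, y, z axes, in that order (R = Rz(yaw) Ry(pitch) Rx(roll)).
In Python, from cell import env, snapshot, calibration, sign_off, models gives the robot as it stands.
- The arm moves only by the tool jog_arm, never from a script. Its argument "steps" is one flat list of numbers, 7 for each row, row after row: the closure, from 0 (fully open) to 1 (shut), then the shift along the tool's x, y, z in m, then the turn, a rotation vector about the tool's x, y, z in rad. A call has 1 to 12 rows; each row is the pose to reach, as a shift and turn from the pose commanded when the call began, along the tool's axes at that moment; what a row does not reach only later rows make up. A row lasts 1/12 s, in which the tool goes at most 41.7 mm and 7.16 degrees, less where a joint would pass 70% of its speed; a pose out of reach is approached as far as the arm can. A call with a gripper value outside its range is refused whole. The fingers move at their own pace and stop on an object; "grip_force" is the grip in N (left out, the last holds). Time passes only in rows, so rows that repeat a pose let the fingers close. It gives the time, the measured TCP pose, the force and the opening at its end, in the units of the state.
- env.get_state(): the state, without advancing time (a new reading comes with each control period).
- snapshot(name): name is "side" or "top" or "wrist"; returns the picture (400x640x3 uint8, red, green, blue); there is no depth.
- calibration(name): a dict with "fx", "fy", "cx", "cy" (pixels), "world_to_cam" (4x4, takes a point from world to camera coordinates). Camera axes: x right, y down, z forward; pixel columns grow to the right and rows downward; lengths in mm; the calibration is good to about 2 mm. A picture is of the moment at which its call begins: read the wrist's pose just before it. calibration takes no time and is no camera call; for the wrist camera it gives the pose at the moment of the call.
- sign_off(): hands the job in, once; it reports no verdict.
Trained networks look in the newest picture that a camera, given by its name, has taken for a name from the list of things; names that differ only in an ending like _2 or _b are one class to them, and where a whole thing is asked for, a point or a joint stands for the part that bears it (a point fixed in the world has none). Each returns a list of dicts, best first, with "p" (0 to 1); they miss things now and then, are a little off and sometimes report something else, mostly with a low value. They report only what shows in the picture. A call takes as long as a camera call. They do not tell look-alikes from the thing itself.
- models.find_in(camera, query): "extent" ([left, top, width, height] in pixels, round what is visible of it).
- models.spot_point(camera, query): "uv" ([column, row] in pixels: a listed point, or the origin of a listed thing).
The state is a dict: "time_s": time; "q": joint angles; "qvel": joint speeds; "joint_efforts": joint torques, N m; "ee_pos": TCP position; "tcp_rot": TCP orientation; "force": force on the tool from outside, world axes, zero at the start; "moment": the same for the moment, N m; "width": finger opening in mm.
Only numpy, scipy, OpenCV 4.12 (cv2) and the standard library are available. Lean on these libraries where they do the work, as an engineer would, in place of code of your own. Each camera call takes 0.05 s, during which the arm holds its last target.

## Working session

There is one attempt and no reset: what is moved stays moved. The work goes in short steps, Python scripts to look and compute and a tool call to move; the robot and the scene stay as the last step left them, time stands still between calls to the robot, and variables do not carry over. Pictures are saved under pics/ and viewed, and the job is handed in when it is done.

Besides the shell and the picture viewer there is one more tool, called after ">>>" in YAML: its name, and indented under it one key for each argument. jog_arm: Moves the arm, as the interface text tells. Its arguments: {"type":"object","properties":{"steps":{"type":"array","items":{"type":"number"}},"grip_force":{"type":"number"}},"required":["steps"]}

```bash
mkdir -p pics; ls
python3 - <<'E'
from cell import env, snapshot, calibration, models
import cv2
for n in ("top","side"):
    im=snapshot(n); cv2.imwrite(f"pics/{n}0.png",im[:,:,::-1])
    c=calibration(n); print(n,c["fx"],c["cx"],c["cy"]); print(c["world_to_cam"])
    for q in ("rack","round_post","square_post","case","left_end","right_end"):
        r=models.spot_point(n,q); print(q,[(x["uv"],round(x["p"],2)) for x in r[:4]])
s=env.get_state(); print(s)
E
```

```text
pics
top 497.07524173030595 320.0935868318234 196.50855681486712
[[-4.87463763e-03 -9.99817615e-01  1.84655230e-02  8.18629569e+00]
 [-9.90028689e-01  2.22559968e-03 -1.40848290e-01  6.33132538e+02]
 [ 1.40781505e-01 -1.89679819e-02 -9.89858972e-01  1.21503831e+03]
 [ 0.00000000e+00  0.00000000e+00  0.00000000e+00  1.00000000e+00]]
rack [([299.5, 198.9], 0.71)]
round_post [([230.9, 191.9], 0.82), ([215.6, 145.0], 0.65), ([265.0, 185.1], 0.24)]
square_post [([373.0, 203.4], 0.52)]
case [([251.4, 240.0], 0.9)]
left_end [([227.4, 195.5], 0.76), ([199.2, 180.7], 0.63)]
right_end [([374.8, 199.9], 0.57)]
side 396.09224035061374 310.3810154315243 202.16518337026352
[[-7.70631305e-01 -6.37280224e-01  1.14370459e-03  5.05888401e+02]
 [-4.38756497e-01  5.29263134e-01 -7.26204704e-01  3.12344144e+02]
 [ 4.62190575e-01 -5.60137886e-01 -6.87477578e-01  7.41837952e+02]
 [ 0.00000000e+00  0.00000000e+00  0.00000000e+00  1.00000000e+00]]
rack [([301.0, 224.4], 0.76), ([300.9, 281.9], 0.46), ([239.7, 238.5], 0.36), ([246.1, 273.1], 0.15)]
round_post [([247.4, 273.6], 0.93), ([199.2, 251.6], 0.68), (
[... 161 characters left out ...]
[402.8, 189.4], 0.49), ([331.1, 178.5], 0.25)]
{'time_s': 0.7, 'q': array([-1.21084362e+00,  1.15987097e-01,  1.44161864e+00,  5.36021531e-06,
        1.58401440e+00, -3.78045495e-02]), 'qvel': array([-0.00116666,  0.00070055, -0.00243608,  0.0010963 ,  0.0005315 ,
       -0.00218924]), 'joint_efforts': array([ 2.12563929e-03, -7.31575298e+01, -6.32553506e+01,  5.41497172e-05,
        5.55020761e-04,  2.03224420e-05]), 'ee_pos': array([ 261.45043539, -622.30204545,  231.30025542]), 'tcp_rot': array([-3.14156539e+00, -6.39491588e-06,  3.97757332e-01]), 'force': array([-0.32951534,  0.22225541,  0.23455123]), 'moment': array([-0.05249912, -0.04432173, -0.03828781]), 'width': 85.10533724332488}
```

Run:
```python
import cv2
t=cv2.imread("pics/top0.png"); s=cv2.imread("pics/side0.png")
cv2.imwrite("pics/topc.png",cv2.resize(t[100:300,170:430],None,fx=3,fy=3,interpolation=cv2.INTER_CUBIC))
cv2.imwrite("pics/sidec.png",cv2.resize(s[120:330,150:450],None,fx=2.6,fy=2.6,interpolation=cv2.INTER_CUBIC))
```

```text
(no output)
```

View pics/topc.png

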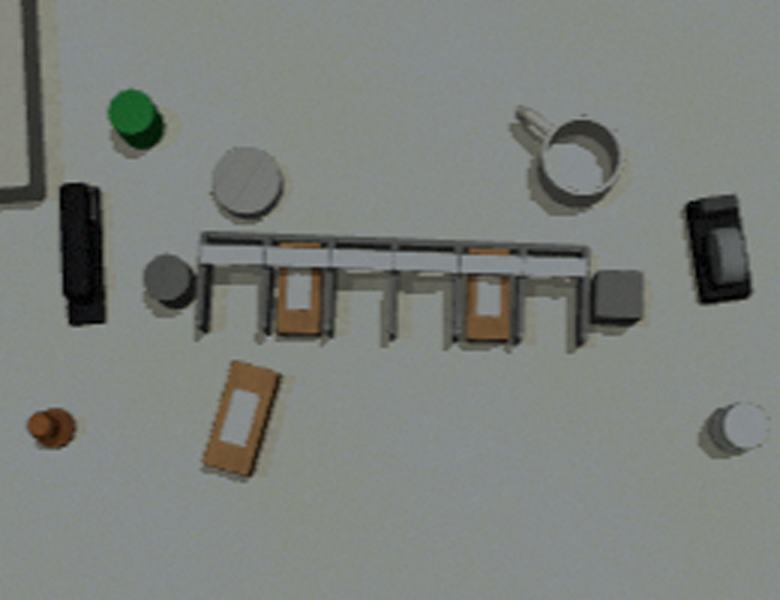

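View pics/sidec.png

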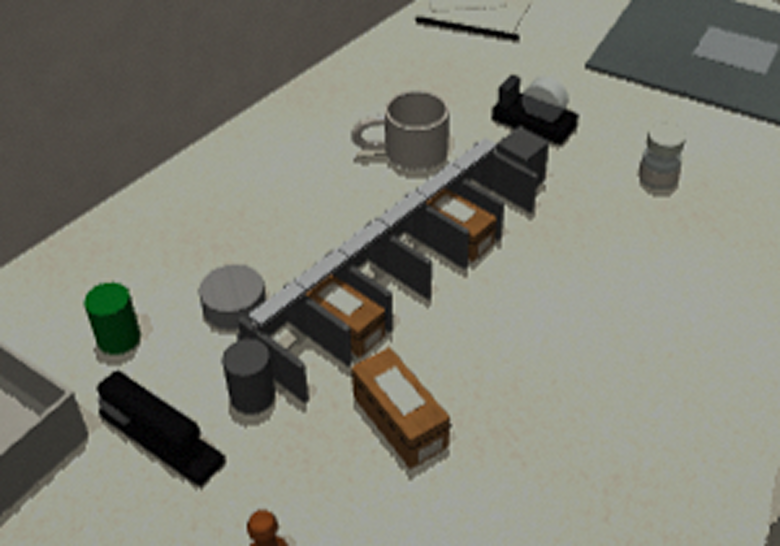

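The grey round post is at top pixel (227,194), on the left (+y) end. The green one at (215,140) is the look-alike, and the square post is at (376,199). So the first gap is bar_a (y=+135) and the third is bar_c (y=+27), which is empty. The loose case at (251,239) is the target. The filed look-alikes sit inside the rack at (269,200) and (333,200). Next I fit the rack and case poses.

```bash
cat > h.py <<'E'
import numpy as np, cv2
from scipy.optimize import least_squares
def proj(c,P):
    P=np.atleast_2d(P); W=np.asarray(c["world_to_cam"]); q=P@W[:3,:3].T+W[:3,3]
    return np.c_[c["fx"]*q[:,0]/q[:,2]+c["cx"], c["fy"]*q[:,1]/q[:,2]+c["cy"]]
def ray(c,uv,z):
    W=np.asarray(c["world_to_cam"]);R=W[:3,:3];o=-R.T@W[:3,3]
    d=R.T@np.array([(uv[0]-c["cx"])/c["fx"],(uv[1]-c["cy"])/c["fy"],1.]); return o+d*(z-o[2])/d[2]
def T(p,L):
    L=np.atleast_2d(L);a=p[2];return np.c_[p[0]+np.cos(a)*L[:,0]-np.sin(a)*L[:,1],p[1]+np.sin(a)*L[:,0]+np.cos(a)*L[:,1],L[:,2]]
def fit(p0,obs):  # obs: list of (calib, local Nx3, uv Nx2)
    f=lambda p: np.concatenate([(proj(c,T(p,L))-np.asarray(uv)).ravel() for c,L,uv in obs])
    r=least_squares(f,p0,x_scale=[10,10,.05],loss="soft_l1"); return r.x, f(r.x).reshape(-1,2)
RACK=np.array([[40,y,26] for y in ()])
def draw(im,c,p,pc):
    im=im[:,:,::-1].copy()
    def poly(pts,col):
        q=np.round(proj(c,pts)*8).astype(int); cv2.polylines(im,[q.reshape(-1,1,2)],True,col,1,cv2.LINE_AA,3)
    for k in range(7):
        y=-162+54*k; poly(T(p,[[-40,y-3,50],[40,y-3,50],[40,y+3,50],[-40,y+3,50]]),(0,255,255))
    for y in (135,81,27): poly(T(p,[[12,y-26.5,64],[28,y-26.5,64],[28,y+26.5,64],[12,y+26.5,64]]),(0,0,255))
    if pc is not None:
        for z in (0,44): poly(T(pc,[[-45,-20,z],[45,-20,z],[45,20,z],[-45,20,z]]),(255,0,255))
    return im
E
python3 - <<'E'
from cell import calibration
from h import *
c=calibration("top")
s=lambda a:[(x/3+170-1/3,y/3+100-1/3) for x,y in a]
# strip ends z=64: crop corners
L=[[28,162,64],[12,162,64],[28,-162,64],[12,-162,64]]
uv=s([(200,246),(200,263),(588,256),(588,276)])
p,r=fit([600,50,0],[(c,L,uv)]); print("rack",p,r.round(1).tolist())
L=[[45,20,44],[45,-20,44],[-45,-20,44],[-45,20,44]]
uv=s([(234,361),(281,374),(250,476),(203,464)])
pc,r=fit([500,90,-.2],[(c,L,uv)]); print("case",pc,r.round(1).tolist())
np.save("p.npy",[p,pc])
im=cv2.imread("pics/top0.png")[:,:,::-1]
d=draw(im,c,p,pc); cv2.imwrite("pics/ov.png",cv2.resize(d[100:300,170:430],None,fx=3,fy=3,interpolation=cv2.INTER_CUBIC))
for n,y in (("a",135),("b",81),("c",27)): print(n,T(p,[20,y,64]))
E
```

```text
rack [ 6.36029935e+02  5.42611805e+01 -3.18284569e-02] [[0.0, -0.3], [-0.3, 0.3], [0.2, 0.2], [0.1, -0.2]]
case [ 5.25992899e+02  1.80724896e+02 -2.76984345e-01] [[0.2, -0.3], [-0.2, -0.3], [-0.1, 0.5], [0.1, 0.1]]
a [[660.3159219  188.55634366  64.        ]]
b [[658.5974754  134.58369371  64.        ]]
c [[656.87902891  80.61104377  64.        ]]
```

View pics/ov.png

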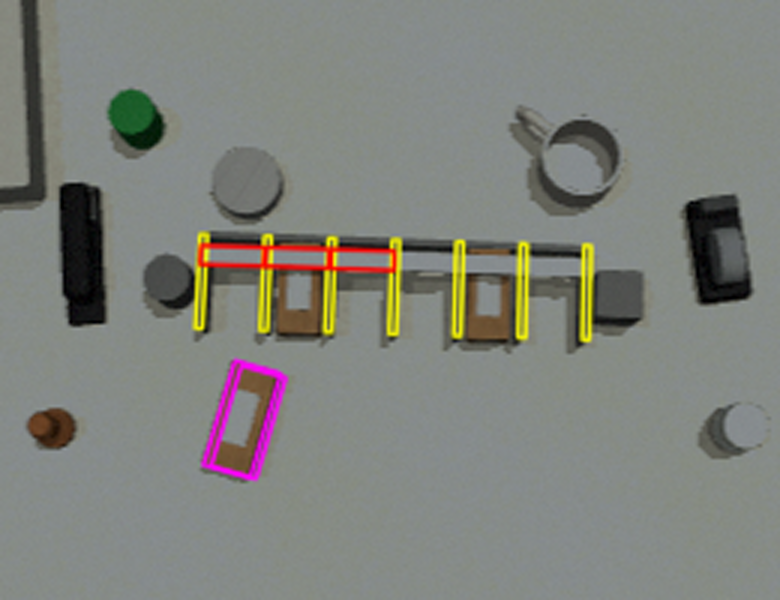

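```bash
cat >> h.py <<'E'
from scipy.spatial.transform import Rotation as Ro
def go(pos,yaw,s=None):
    from cell import env
    s=env.get_state(); R=Ro.from_euler("xyz",s["tcp_rot"]); 
    d=R.inv().apply(np.array(pos)-s["ee_pos"])/1000
    rv=(R.inv()*Ro.from_euler("xyz",[np.pi,0,yaw])).as_rotvec()
    print("t",round(s["time_s"],2),"from",s["ee_pos"].round(1),s["tcp_rot"].round(3),"shift",d.round(4),"rot",rv.round(4),"rows",np.linalg.norm(d)/.0417)
E
python3 - <<'E'
from h import *
go([600,140,260],-.032)
E
```

```text
t 0.7 from [ 261.5 -622.3  231.3] [-3.142 -0.     0.398] shift [ 0.6074 -0.5717 -0.0287] rot [-0.     -0.      0.4298] rows 20.01419786473154
```

>>> jog_arm:
  steps: [1,0.03,-0.028,-0.003,0,0,0.03,1,0.06,-0.056,-0.006,0,0,0.06,1,0.09,-0.084,-0.009,0,0,0.09,1,0.12,-0.112,-0.012,0,0,0.12,1,0.15,-0.14,-0.014,0,0,0.15,1,0.18,-0.168,-0.016,0,0,0.18,1,0.21,-0.196,-0.018,0,0,0.21,1,0.24,-0.224,-0.02,0,0,0.24,1,0.27,-0.252,-0.022,0,0,0.27,1,0.3,-0.28,-0.024,0,0,0.3,1,0.33,-0.308,-0.026,0,0,0.33,1,0.36,-0.336,-0.028,0,0,0.36]

```text
time_s: 1.7
ee_pos: [463.5, -171.1, 259.8]
tcp_rot: [3.141, -0.001, 0.036]
force: [2.1, -0.5, 0.5]
width: -0.2
```

Run:
```python
from h import *
go([600,140,260],-.032)
```

```text
t 1.7 from [ 463.5 -171.1  259.8] [ 3.141e+00 -1.000e-03  3.600e-02] shift [ 1.477e-01 -3.060e-01 -2.000e-04] rot [ 0.0003 -0.0008  0.0682] rows 8.14679162471345
```

>>> jog_arm:
  steps: [1,0.015,-0.03,0,0,0,0.01,1,0.03,-0.062,0,0,0,0.02,1,0.045,-0.094,0,0,0,0.03,1,0.061,-0.127,0,0,0,0.04,1,0.077,-0.16,0,0,0,0.05,1,0.093,-0.193,0,0,0,0.06,1,0.109,-0.226,0,0,0,0.068,1,0.125,-0.259,0,0,0,0.068,1,0.138,-0.286,0,0,0,0.068,1,0.148,-0.306,0,0,0,0.068,1,0.148,-0.306,0,0,0,0.068]

```text
time_s: 2.62
ee_pos: [600.4, 141.7, 258.6]
tcp_rot: [-3.141, 0.001, -0.027]
force: [0.1, -0.0, -0.1]
width: 0.1
```

Run:
```python
from h import *
from cell import snapshot,calibration,env
p,pc=np.load("p.npy")
s=env.get_state();print(s["ee_pos"],s["tcp_rot"],s["force"])
c=calibration("wrist"); im=snapshot("wrist"); cv2.imwrite("pics/w1.png",im[:,:,::-1]); cv2.imwrite("pics/w1o.png",draw(im,c,p,pc))
np.save("cw1.npy",c,allow_pickle=True)
im=snapshot("top"); cv2.imwrite("pics/t1.png",im[100:300,170:430,::-1])
```

```text
[600.35259678 141.66663954 258.57167184] [-3.14102285e+00  8.22094505e-04 -2.74181487e-02] [ 0.06387301 -0.01666606 -0.12841323]
```

View pics/w1o.png

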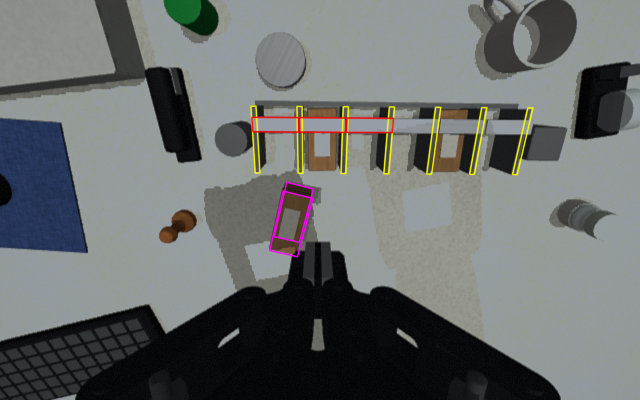

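View pics/w1.png

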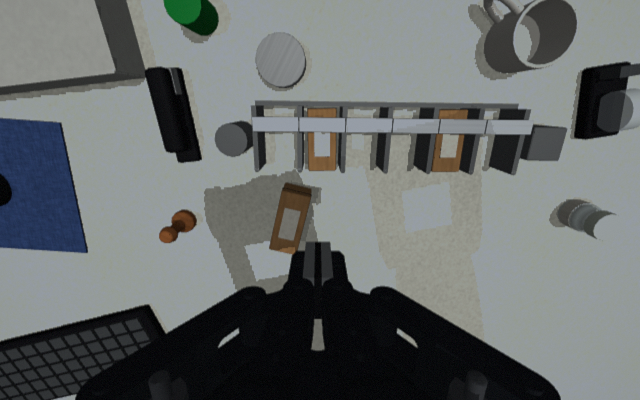

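Run:
```python
from h import *
go([660.3,188.5,75],-.032)
```

```text
t 2.72 from [599.5 138.8 258.9] [ 3.141e+00  1.000e-03 -2.900e-02] shift [ 0.0594 -0.0514  0.1839] rot [0.0003 0.0007 0.0031] rows 4.7956430437153585
```

>>> jog_arm:
  steps: [1,0.008,-0.007,0.015,0,0,0.003,1,0.018,-0.016,0.04,0,0,0.003,1,0.03,-0.026,0.07,0,0,0.003,1,0.042,-0.036,0.1,0,0,0.003,1,0.052,-0.045,0.13,0,0,0.003,1,0.058,-0.05,0.152,0,0,0.003,1,0.0595,-0.0512,0.168,0,0,0.003,1,0.0595,-0.0512,0.178,0,0,0.003,1,0.0595,-0.0512,0.184,0,0,0.003,1,0.0595,-0.0512,0.184,0,0,0.003,1,0.0595,-0.0512,0.184,0,0,0.003]

```text
time_s: 3.63
ee_pos: [660.8, 187.3, 76.5]
tcp_rot: [-3.141, -0.001, -0.034]
force: [-0.2, 0.5, -0.1]
width: -0.1
```

Run:
```python
from h import *
from cell import snapshot,calibration,env
p,pc=np.load("p.npy")
go([660.3,188.5,63],-.032)
c=calibration("wrist"); im=snapshot("wrist"); cv2.imwrite("pics/w2o.png",draw(im,c,p,None))
c=calibration("side"); im=draw(snapshot("side"),c,p,None); cv2.imwrite("pics/s2.png",cv2.resize(im[120:330,150:450],None,fx=2.6,fy=2.6))
go([660.3,188.5,63],-.032)
```

```text
t 3.63 from [660.8 187.3  76.5] [-3.141e+00 -1.000e-03 -3.400e-02] shift [-0.0005 -0.0011  0.0135] rot [-0.0003 -0.0013 -0.0016] rows 0.3251053540950727
t 3.73 from [661.  187.5  77. ] [-3.141e+00 -2.000e-03 -3.300e-02] shift [-0.0008 -0.0009  0.014 ] rot [-0.0006 -0.0022 -0.0015] rows 0.3378413607861163
```

View pics/w2o.png

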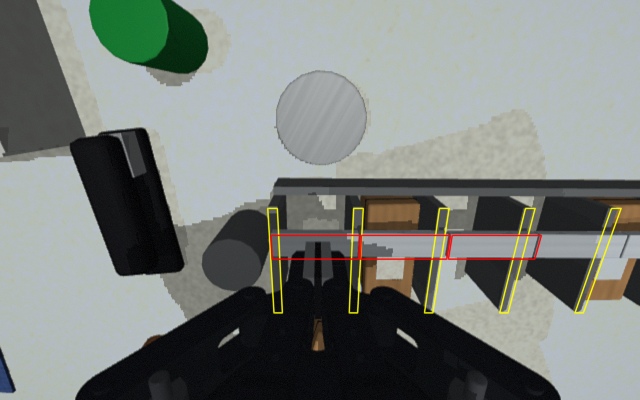

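View pics/s2.png

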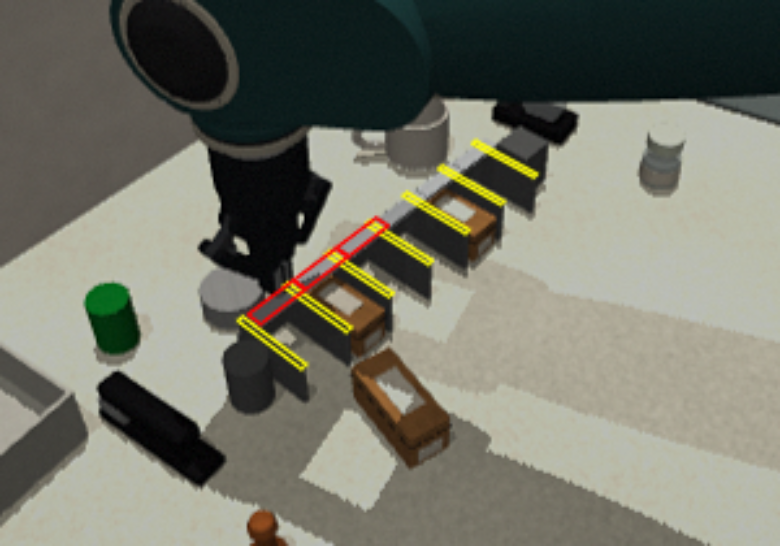

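>>> jog_arm:
  steps: [1,-0.0005,-0.001,0.004,0,0,0,1,-0.0005,-0.001,0.008,0,0,0,1,-0.0005,-0.001,0.011,0,0,0,1,-0.0005,-0.001,0.013,0,0,0,1,-0.0005,-0.001,0.015,0,0,0,1,-0.0005,-0.001,0.015,0,0,0]

```text
time_s: 4.23
ee_pos: [660.0, 188.7, 60.0]
tcp_rot: [-3.142, 0.0, -0.033]
force: [-0.7, -0.7, 2.8]
width: -0.1
```

>>> jog_arm:
  steps: [1,0,0,0,0,0,0,1,0,0,-0.001,0,0,0,1,0,0,-0.002,0,0,0,1,0,0,-0.002,0,0,0]

```text
time_s: 4.57
ee_pos: [660.2, 188.7, 62.7]
tcp_rot: [-3.142, -0.0, -0.033]
force: [-2.0, 0.6, 2.2]
width: -0.0
```

Contact is light (about 2 N). I'll slide along to the second gap and press there.

>>> jog_arm:
  steps: [1,0,0.006,0,0,0,0,1,0,0.013,0,0,0,0,1,0,0.02,0,0,0,0,1,0,0.027,0,0,0,0,1,0,0.034,0,0,0,0,1,0,0.041,0,0,0,0,1,0,0.048,0,0,0,0,1,0,0.054,0,0,0,0,1,0,0.054,0.001,0,0,0,1,0,0.054,0.002,0,0,0,1,0,0.054,0.0025,0,0,0,1,0,0.054,0.0025,0,0,0]

```text
time_s: 5.57
ee_pos: [658.3, 134.8, 59.7]
tcp_rot: [3.141, 0.0, -0.033]
force: [0.3, -2.3, 2.8]
width: 0.4
```

Run:
```python
from h import *
go([658.6,134.6,60],-.032)
```

```text
t 5.57 from [658.3 134.8  59.7] [ 3.141  0.    -0.033] shift [ 0.0003  0.0001 -0.0003] rot [ 0.0003  0.0001 -0.0011] rows 0.011540377821257235
```

>>> jog_arm:
  steps: [1,0,0,0,0,0,0,1,0,0,-0.0015,0,0,0,1,0,0,-0.0025,0,0,0,1,0,0.006,-0.0025,0,0,0,1,0,0.013,-0.0025,0,0,0,1,0,0.02,-0.0025,0,0,0,1,0,0.027,-0.0025,0,0,0,1,0,0.034,-0.0025,0,0,0,1,0,0.041,-0.0025,0,0,0,1,0,0.047,-0.0025,0,0,0,1,0,0.052,-0.0025,0,0,0,1,0,0.054,-0.0025,0,0,0]

```text
time_s: 6.57
ee_pos: [656.5, 79.9, 62.3]
tcp_rot: [3.142, 0.0, -0.034]
force: [-0.6, 2.0, 2.1]
width: -0.3
```

>>> jog_arm:
  steps: [1,0,0,0.001,0,0,0,1,0,0,0.002,0,0,0,1,0,0,0.0025,0,0,0,1,0,0,0.0025,0,0,0,1,0,0,0.0025,0,0,0]

```text
time_s: 6.98
ee_pos: [656.5, 80.8, 59.8]
tcp_rot: [3.141, 0.0, -0.033]
force: [0.1, -2.2, 2.5]
width: 0.3
```

Run:
```python
from h import *
from cell import snapshot
go([656.9,80.6,60],-.032)
p,pc=np.load("p.npy")
im=snapshot("wrist"); cv2.imwrite("pics/w3.png",im[:,:,::-1])
```

```text
t 6.98 from [656.5  80.8  59.8] [ 3.141  0.    -0.033] shift [ 0.0004  0.0002 -0.0002] rot [ 0.0002  0.     -0.001 ] rows 0.011544327567060735
```

View pics/w3.png

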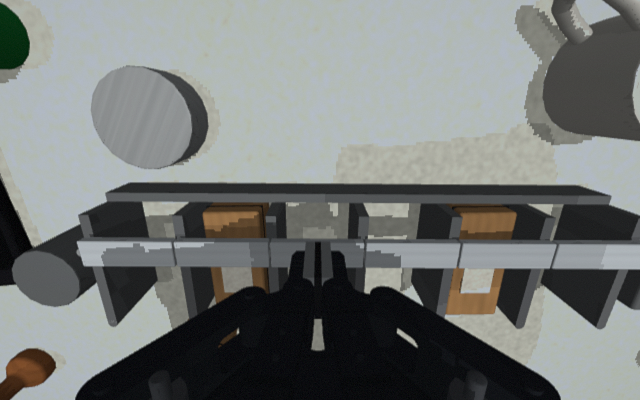

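>>> jog_arm:
  steps: [1,0,0,-0.005,0,0,0,1,0,0,-0.03,0,0,0,0.8,0,0,-0.065,0,0,0,0.4,0,0,-0.1,0,0,0,0.4,0,0,-0.11,0,0,0]

```text
time_s: 7.45
ee_pos: [657.7, 81.2, 176.1]
tcp_rot: [-3.141, -0.006, -0.033]
force: [0.2, 0.3, 0.5]
width: 36.0
```

Run:
```python
from h import *
from cell import env
p,pc=np.load("p.npy")
print(env.get_state()["q"].round(3), env.get_state()["width"])
Rr=lambda w:[(np.cos(p[2])*(w[0]-p[0])+np.sin(p[2])*(w[1]-p[1])),(-np.sin(p[2])*(w[0]-p[0])+np.cos(p[2])*(w[1]-p[1]))]
print("case in rack",Rr(pc))
t=T(p,[-114,178,130])[0]; print(t)
for y in (np.pi/2,-np.pi/2): go(t,p[2]+y)
```

```text
[0.084 0.105 1.543 0.    1.488 1.688] 35.97237778517954
case in rack [np.float64(-114.00577030044902), np.float64(122.8979457218503)]
[527.75218314 235.79885805 130.        ]
t 7.45 from [657.7  81.2 176.1] [-3.141 -0.006 -0.033] shift [-0.1353 -0.1502  0.0454] rot [ 0.0038 -0.0055 -1.5719] rows 4.968746562458188
t 7.45 from [657.7  81.2 176.1] [-3.141 -0.006 -0.033] shift [-0.1353 -0.1502  0.0454] rot [-0.0055 -0.0038  1.5697] rows 4.968746562458188
```

>>> jog_arm:
  steps: [0.4,-0.012,-0.013,0,0,0,-0.11,0.4,-0.025,-0.028,0,0,0,-0.23,0.4,-0.039,-0.043,0,0,0,-0.35,0.4,-0.053,-0.058,0,0,0,-0.47,0.4,-0.067,-0.074,0,0,0,-0.59,0.4,-0.081,-0.09,0,0,0,-0.71,0.4,-0.095,-0.106,0.005,0,0,-0.83,0.4,-0.108,-0.12,0.01,0,0,-0.95,0.4,-0.12,-0.133,0.02,0,0,-1.07,0.4,-0.13,-0.145,0.03,0,0,-1.19,0.4,-0.135,-0.15,0.04,0,0,-1.31,0.4,-0.135,-0.15,0.045,0,0,-1.43]

```text
time_s: 8.45
ee_pos: [525.1, 236.4, 123.7]
tcp_rot: [-3.14, 0.0, 1.404]
force: [0.7, -0.3, -0.2]
width: 51.0
```

>>> jog_arm:
  steps: [0.4,0,0,0,0,0,-0.08,0.4,0,0,0,0,0,-0.14,0.4,0,0,0,0,0,-0.142,0.4,0,0,0,0,0,-0.142]

```text
time_s: 8.78
ee_pos: [526.5, 235.3, 124.9]
tcp_rot: [-3.142, -0.0, 1.537]
force: [-0.6, 0.1, -0.3]
width: 51.3
```

Run:
```python
from h import *
from cell import env,calibration,snapshot
p,pc=np.load("p.npy")
print(env.get_state()["q"].round(3), env.get_state()["width"])
t=T(p,[-114,178,10])[0]; go(t,p[2]+np.pi/2)
c=calibration("wrist"); W=c["world_to_cam"]; print("cam",-W[:3,:3].T@W[:3,3])
im=snapshot("wrist"); cv2.imwrite("pics/w4.png",draw(im,c,p,pc))
c=calibration("side"); im=draw(snapshot("side"),c,p,pc); cv2.imwrite("pics/s4.png",im)
go(t,p[2]+np.pi/2)
```

```text
[ 0.376 -0.049  1.785  0.     1.406  0.41 ] 51.2792241745046
t 8.78 from [526.5 235.3 124.9] [-3.142 -0.     1.537] shift [0.0005 0.0013 0.1149] rot [-0.0001 -0.0002 -0.0019] rows 2.756005527500274
cam [529.25701542 316.71341342 266.04232015]
t 8.88 from [526.5 235.2 124.9] [ 3.142 -0.     1.537] shift [0.0006 0.0012 0.1149] rot [ 0.     -0.0001 -0.0022] rows 2.756203896857511
```

View pics/w4.png

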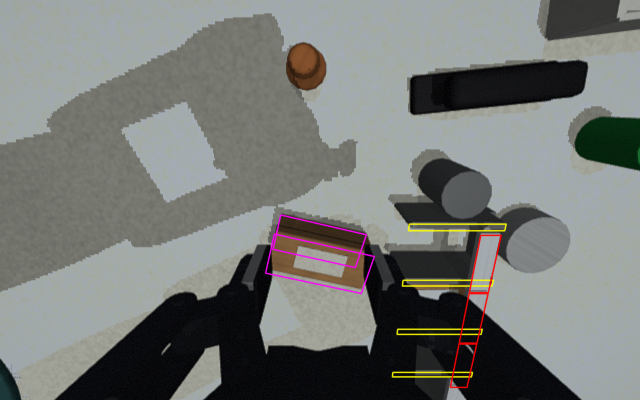

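View pics/s4.png

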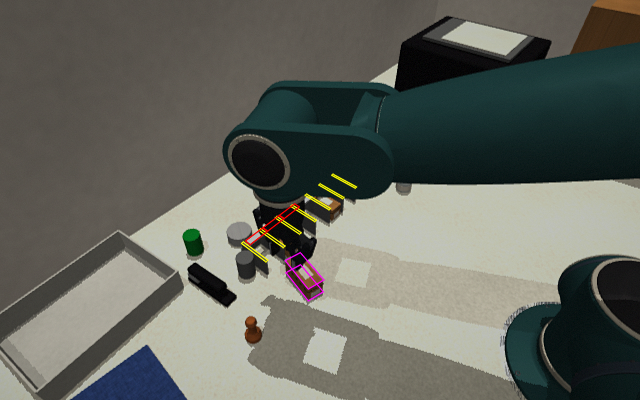

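>>> jog_arm:
  steps: [0.4,0,0.001,0.015,0,0,-0.002,0.4,0,0.001,0.04,0,0,-0.002,0.4,0,0.001,0.065,0,0,-0.002,0.4,0,0.001,0.087,0,0,-0.002,0.4,0,0.001,0.102,0,0,-0.002,0.4,0,0.001,0.11,0,0,-0.002,0.4,0,0.001,0.115,0,0,-0.002,0.4,0,0.001,0.115,0,0,-0.002]

```text
time_s: 9.55
ee_pos: [527.4, 235.0, 9.4]
tcp_rot: [-3.141, 0.0, 1.54]
force: [-0.7, 0.3, -1.2]
width: 51.3
```

Run:
```python
from h import *
p,pc=np.load("p.npy")
go(T(p,[-114,27+20+11,10])[0],p[2]+np.pi/2)
```

```text
t 9.55 from [527.4 235.    9.4] [-3.141  0.     1.54 ] shift [-0.1192  0.0002 -0.0006] rot [-0.0007  0.0002  0.0011] rows 2.859524275826968
```

>>> jog_arm:
  steps: [0.4,-0.005,0,0,0,0,0,0.4,-0.01,0,0,0,0,0,0.4,-0.015,0,0,0,0,0,0.4,-0.02,0,0,0,0,0,0.4,-0.025,0,0,0,0,0,0.4,-0.03,0,0,0,0,0,0.4,-0.035,0,0,0,0,0,0.4,-0.04,0,0,0,0,0,0.4,-0.045,0,0,0,0,0,0.4,-0.05,0,0,0,0,0,0.4,-0.055,0,0,0,0,0,0.4,-0.06,0,0,0,0,0]

```text
time_s: 10.55
ee_pos: [525.8, 174.7, 9.9]
tcp_rot: [3.141, -0.0, 1.541]
force: [0.1, 2.7, 2.3]
width: 50.9
```

Run:
```python
from h import *
from cell import snapshot,calibration
p,pc=np.load("p.npy")
go(T(p,[-114,27+20+11,10])[0],p[2]+np.pi/2)
c=calibration("wrist"); im=snapshot("wrist"); cv2.imwrite("pics/w5.png",draw(im,c,p,None))
im=snapshot("top"); d=draw(im,calibration("top"),p,None); cv2.imwrite("pics/t5.png",cv2.resize(d[100:300,170:430],None,fx=3,fy=3,interpolation=cv2.INTER_CUBIC))
```

```text
t 10.55 from [525.8 174.7   9.9] [ 3.141 -0.     1.541] shift [-0.0589 -0.0001 -0.0001] rot [ 0.0002 -0.0001  0.0019] rows 1.4121942148808153
```

View pics/w5.png

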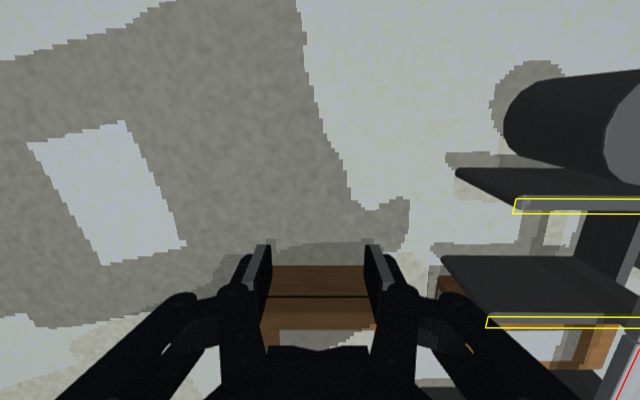

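View pics/t5.png

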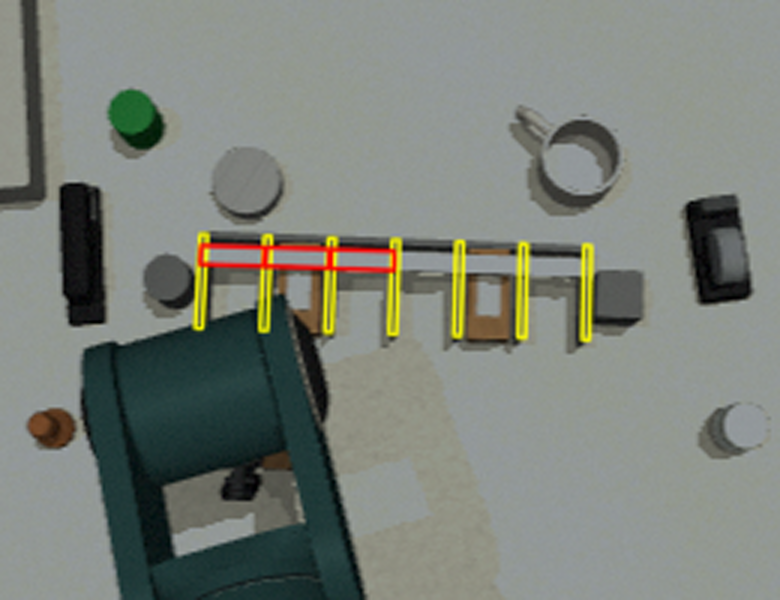

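>>> jog_arm:
  steps: [0.4,-0.005,0,0,0,0,0.001,0.4,-0.01,0,0,0,0,0.001,0.4,-0.015,0,0,0,0,0.001,0.4,-0.02,0,0,0,0,0.001,0.4,-0.025,0,0,0,0,0.001,0.4,-0.03,0,0,0,0,0.001,0.4,-0.035,0,0,0,0,0.001,0.4,-0.04,0,0,0,0,0.001,0.4,-0.045,0,0,0,0,0.001,0.4,-0.05,0,0,0,0,0.001,0.4,-0.054,0,0,0,0,0.001,0.4,-0.057,0,0,0,0,0.001]

```text
time_s: 11.65
ee_pos: [524.0, 117.7, 9.8]
tcp_rot: [3.142, 0.0, 1.54]
force: [0.4, 1.0, -0.9]
width: 51.0
```

>>> jog_arm:
  steps: [0.4,0,0,0,0,0,0,0.4,0,0,0,0,0,0]

```text
time_s: 11.82
ee_pos: [524.1, 118.0, 9.9]
tcp_rot: [3.141, 0.0, 1.539]
force: [-0.2, 1.0, 0.3]
width: 51.3
```

Run:
```python
from h import *
from cell import snapshot,calibration
p,pc=np.load("p.npy")
go(T(p,[-114,27+20+11,10])[0],p[2]+np.pi/2)
c=calibration("wrist"); im=snapshot("wrist"); cv2.imwrite("pics/w6.png",draw(im,c,p,[*T(p,[-114,27,0])[0][:2],p[2]]))
print(c)
```

```text
t 11.82 from [524.1 118.    9.9] [3.141 0.    1.539] shift [-0.0021 -0.0001 -0.0001] rot [0.0001 0.0001 0.0005] rows 0.05157473654249081
{'fx': 284.3482076314563, 'fy': 284.3482076314563, 'cx': 317.50002184804686, 'cy': 198.78753316084757, 'world_to_cam': array([[ 9.99558109e-01, -2.97158510e-02, -7.45403185e-04,
        -5.20399681e+02],
       [-2.79397783e-02, -9.47784894e-01,  3.17684063e-01,
         1.55803145e+02],
       [-1.01467341e-02, -3.17522855e-01, -9.48196330e-01,
         2.11812440e+02],
       [ 0.00000000e+00,  0.00000000e+00,  0.00000000e+00,
         1.00000000e+00]])}
```

View pics/w6.png

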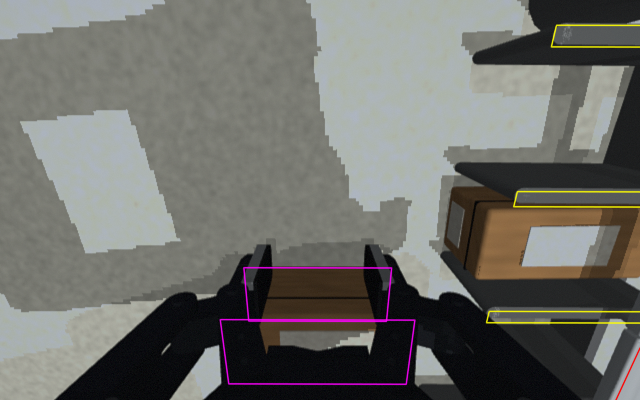

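Run:
```python
import cv2
im=cv2.imread("pics/w6.png")[230:380,210:430]
cv2.imwrite("pics/w6z.png",cv2.resize(im,None,fx=3.5,fy=3.5,interpolation=cv2.INTER_NEAREST))
```

```text
(no output)
```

View pics/w6z.png

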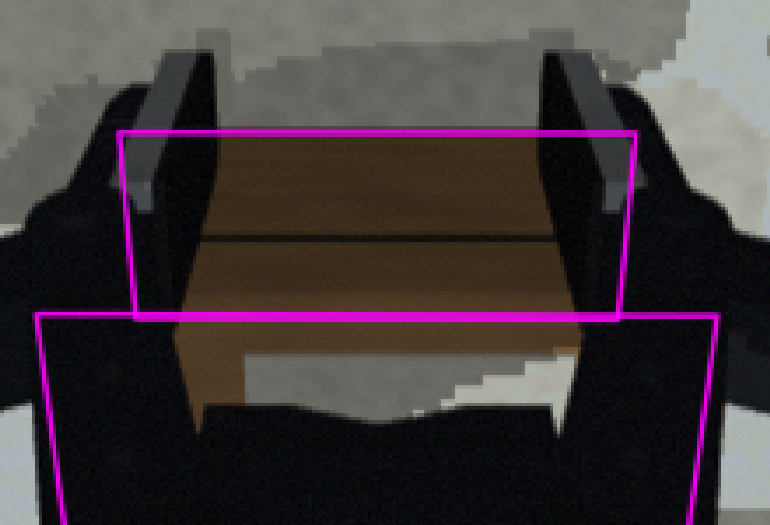

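>>> jog_arm:
  steps: [0.4,0.01,0,0,0,0,0,0.4,0.025,0,0,0,0,0,0.4,0.03,0,-0.02,0,0,0,0.6,0.03,0,-0.055,0,0,0,0.9,0.03,0,-0.09,0,0,0,0.9,0.03,0,-0.12,0,0,0,0.9,0.03,0,-0.13,0,0,0]

```text
time_s: 12.45
ee_pos: [526.3, 149.4, 144.9]
tcp_rot: [3.136, -0.002, 1.54]
force: [-0.1, 0.5, 0.6]
width: 8.7
```

Run:
```python
from h import *
p,pc=np.load("p.npy")
go(T(p,[-190,27,140])[0],p[2])
```

```text
t 12.45 from [526.3 149.4 144.9] [ 3.136e+00 -2.000e-03  1.540e+00] shift [-0.0645 -0.0774  0.0044] rot [ 0.0031 -0.0056  1.5722] rows 2.418585365513402
```

>>> jog_arm:
  steps: [0.9,-0.005,-0.006,0,0,0,0.1,0.9,-0.011,-0.013,0,0,0,0.22,0.9,-0.017,-0.02,0,0,0,0.34,0.9,-0.023,-0.028,0,0,0,0.46,0.9,-0.03,-0.036,0,0,0,0.58,0.9,-0.037,-0.044,0,0,0,0.7,0.9,-0.044,-0.052,0,0,0,0.82,0.9,-0.051,-0.06,0,0,0,0.94,0.9,-0.057,-0.068,0,0,0,1.06,0.9,-0.062,-0.075,0,0,0,1.18,0.9,-0.064,-0.077,0,0,0,1.3,0.9,-0.064,-0.077,0,0,0,1.42]

```text
time_s: 13.45
ee_pos: [445.6, 86.8, 139.6]
tcp_rot: [-3.142, -0.0, 0.114]
force: [-0.2, 0.7, 0.5]
width: 8.4
```

>>> jog_arm:
  steps: [0.9,0,0,0,0,0,0.1,0.9,0,0,0,0,0,0.15,0.9,0,0,0,0,0,0.15,0.9,0,0,0,0,0,0.15]

```text
time_s: 13.78
ee_pos: [446.0, 87.0, 139.6]
tcp_rot: [-3.142, 0.0, -0.028]
force: [0.6, -0.0, 0.9]
width: 8.7
```

Run:
```python
from h import *
from cell import snapshot,calibration
p,pc=np.load("p.npy")
go(T(p,[-190,27,10])[0],p[2])
c=calibration("wrist"); im=snapshot("wrist"); pg=[*T(p,[-114,27,0])[0][:2],p[2]]; cv2.imwrite("pics/w7r.png",im[:,:,::-1]); cv2.imwrite("pics/w7.png",draw(im,c,p,pg))
np.save("c7.npy",c,allow_pickle=True)
c=calibration("top"); im=snapshot("top");d=draw(im,c,p,pg); cv2.imwrite("pics/t7.png",cv2.resize(np.hstack([im[130:300,220:340,::-1],d[130:300,220:340]]),None,fx=3.3,fy=3.3,interpolation=cv2.INTER_CUBIC))
```

```text
t 13.78 from [446.   87.  139.6] [-3.142  0.    -0.028] shift [ 0.001  -0.0003  0.1296] rot [-0.      0.0003  0.0039] rows 3.1075385546203615
```

View pics/w7.png

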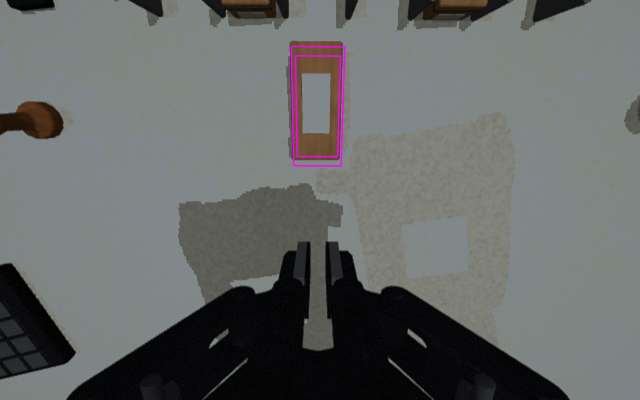

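View pics/t7.png

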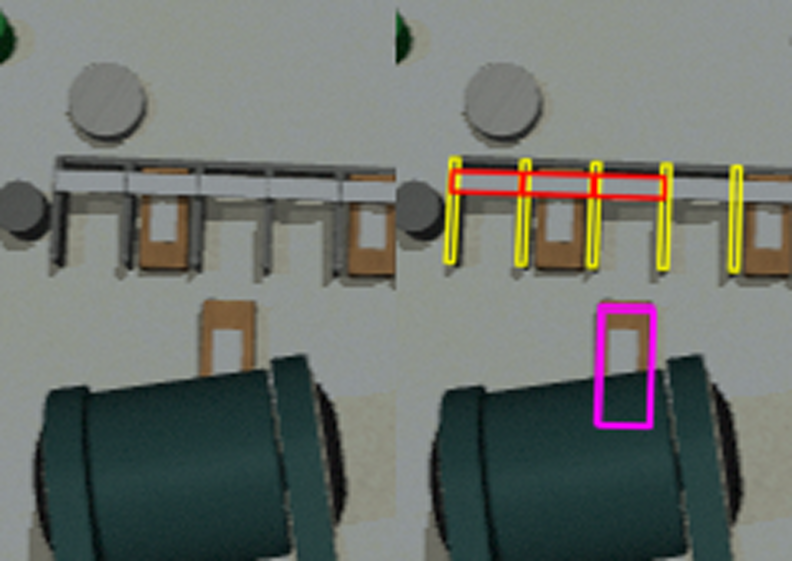

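>>> jog_arm:
  steps: [0.9,0,0,0.02,0,0,0.004,0.9,0,0,0.05,0,0,0.004,0.9,0,0,0.08,0,0,0.004,0.9,0,0,0.105,0,0,0.004,0.9,0,0,0.12,0,0,0.004,0.9,0,0,0.128,0,0,0.004,0.9,0,0,0.13,0,0,0.004,0.9,0,0,0.13,0,0,0.004]

```text
time_s: 14.55
ee_pos: [446.2, 86.7, 10.0]
tcp_rot: [3.142, 0.0, -0.034]
force: [0.9, -0.5, 0.9]
width: 8.7
```

Run:
```python
from h import *
p,pc=np.load("p.npy")
go(T(p,[-135,27,10])[0],p[2])
```

```text
t 14.55 from [446.2  86.7  10. ] [ 3.142  0.    -0.034] shift [ 0.0558 -0.0008  0.    ] rot [ 0.      0.0002 -0.0017] rows 1.3382648962628791
```

>>> jog_arm:
  steps: [0.9,0.005,0,0,0,0,-0.001,0.9,0.01,0,0,0,0,-0.001,0.9,0.015,0,0,0,0,-0.001,0.9,0.02,0,0,0,0,-0.001,0.9,0.025,0,0,0,0,-0.001,0.9,0.03,0,0,0,0,-0.001,0.9,0.035,0,0,0,0,-0.001,0.9,0.039,0,0,0,0,-0.001,0.9,0.042,0,0,0,0,-0.001,0.9,0.042,0,0,0,0,-0.001]

```text
time_s: 15.38
ee_pos: [488.5, 85.1, 9.7]
tcp_rot: [3.142, -0.0, -0.033]
force: [0.3, 0.2, 0.3]
width: 8.7
```

Run:
```python
from h import *
from cell import snapshot,calibration
p,pc=np.load("p.npy")
go(T(p,[-63,27,10])[0],p[2])
c=calibration("wrist"); im=snapshot("wrist"); cv2.imwrite("pics/w8.png",draw(im,c,p,None))
c=calibration("side"); im=snapshot("side"); cv2.imwrite("pics/s8.png",cv2.resize(im[140:320,180:430,::-1],None,fx=3,fy=3,interpolation=cv2.INTER_CUBIC))
```

```text
t 15.38 from [488.5  85.1   9.7] [ 3.142 -0.    -0.033] shift [ 0.0854 -0.001  -0.0002] rot [ 0.     -0.0001 -0.0015] rows 2.0479046077687535
```

View pics/w8.png

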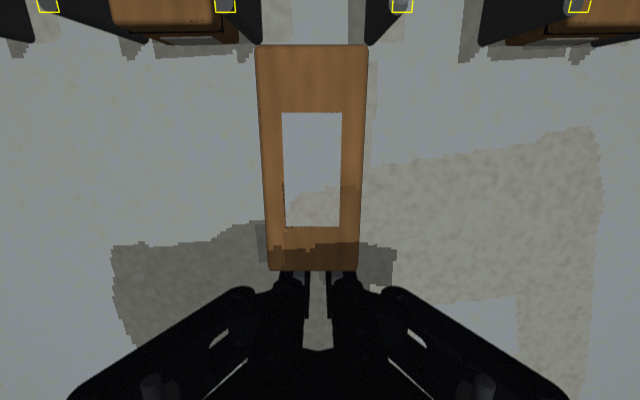

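View pics/s8.png

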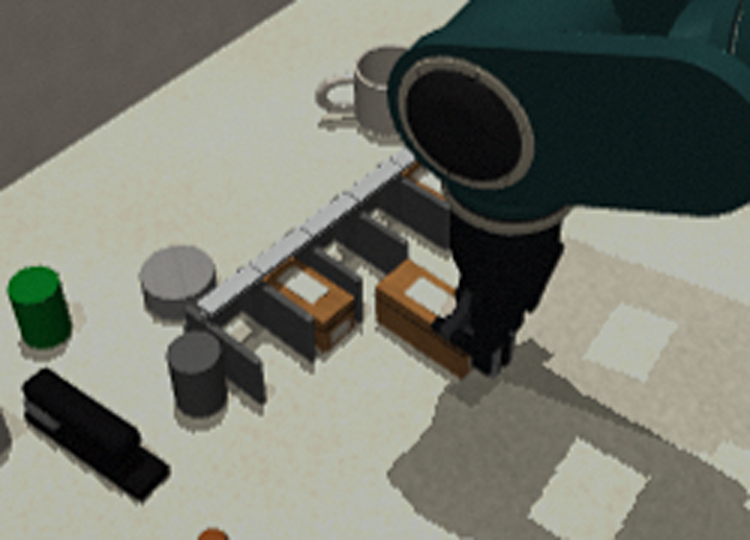

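>>> jog_arm:
  steps: [0.9,0.004,0,0,0,0,0,0.9,0.008,0,0,0,0,0,0.9,0.012,0,0,0,0,0,0.9,0.016,0,0,0,0,0,0.9,0.02,0,0,0,0,0,0.9,0.024,0,0,0,0,0,0.9,0.028,0,0,0,0,0,0.9,0.032,0,0,0,0,0,0.9,0.036,0,0,0,0,0,0.9,0.04,0,0,0,0,0]

```text
time_s: 16.32
ee_pos: [528.4, 83.8, 9.8]
tcp_rot: [-3.142, 0.0, -0.033]
force: [-2.1, 0.2, 1.2]
width: 8.9
```

Run:
```python
from h import *
from cell import snapshot,calibration
p,pc=np.load("p.npy")
go(T(p,[-63,27,10])[0],p[2])
c=calibration("wrist"); im=snapshot("wrist"); cv2.imwrite("pics/w9.png",im[:,:,::-1])
```

```text
t 16.32 from [528.4  83.8   9.8] [-3.142  0.    -0.033] shift [ 0.0455 -0.001  -0.0002] rot [-0.      0.0001 -0.0013] rows 1.0924558950851198
```

View pics/w9.png

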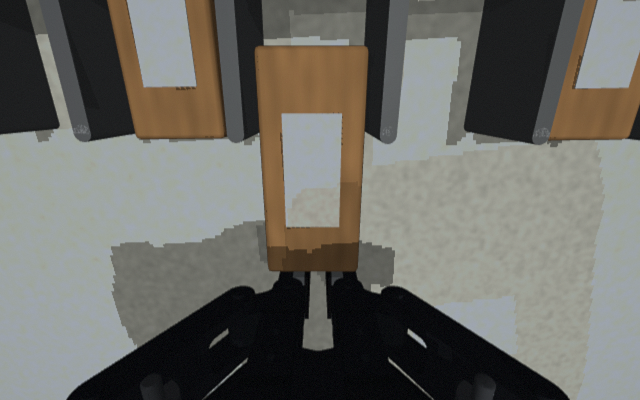

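>>> jog_arm:
  steps: [0.9,0.004,0,0,0,0,0,0.9,0.008,0,0,0,0,0,0.9,0.012,0,0,0,0,0,0.9,0.016,0,0,0,0,0,0.9,0.02,0,0,0,0,0,0.9,0.024,0,0,0,0,0,0.9,0.028,0,0,0,0,0,0.9,0.032,0,0,0,0,0,0.9,0.036,0,0,0,0,0,0.9,0.039,0,0,0,0,0,0.9,0.041,0,0,0,0,0]

```text
time_s: 17.28
ee_pos: [569.4, 82.4, 9.8]
tcp_rot: [-3.142, 0.0, -0.033]
force: [-1.7, 0.1, 0.6]
width: 8.6
```

>>> jog_arm:
  steps: [0.9,0.001,0,0,0,0,0,0.9,0.002,0,0,0,0,0,0.9,0.003,0,0,0,0,0,0.9,0.003,0,0,0,0,0]

```text
time_s: 17.62
ee_pos: [572.1, 82.4, 9.9]
tcp_rot: [-3.142, -0.0, -0.033]
force: [-0.0, -1.0, -0.2]
width: 8.4
```

Tool x is now 572. By geometry the case should be home at about 574, so I'll advance in 0.5–1 mm steps while watching the force.

>>> jog_arm:
  steps: [0.9,0.0005,0,0,0,0,0,0.9,0.001,0,0,0,0,0,0.9,0.0015,0,0,0,0,0,0.9,0.002,0,0,0,0,0]

```text
time_s: 17.95
ee_pos: [574.0, 82.3, 9.9]
tcp_rot: [-3.142, 0.0, -0.033]
force: [-2.5, 0.7, 1.5]
width: 8.4
```

Run:
```python
from h import *
from cell import snapshot,calibration
p,pc=np.load("p.npy")
go(T(p,[-63,27,10])[0],p[2])
c=calibration("wrist"); im=snapshot("wrist"); cv2.imwrite("pics/w10.png",draw(im,c,p,[*T(p,[-5,27,0])[0][:2],p[2]]))
```

```text
t 17.95 from [574.   82.3   9.9] [-3.142  0.    -0.033] shift [-0.0001 -0.0009 -0.0001] rot [-0.      0.     -0.0013] rows 0.022997524278226798
```

View pics/w10.png

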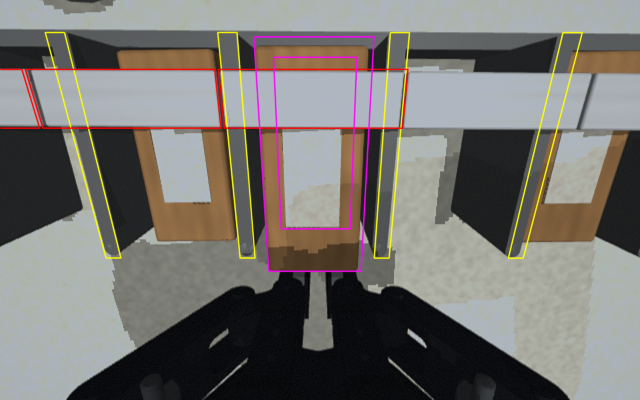

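>>> jog_arm:
  steps: [0.9,0.0005,0,0,0,0,0,0.9,0.001,0,0,0,0,0,0.9,0.0015,0,0,0,0,0,0.9,0.002,0,0,0,0,0]

```text
time_s: 18.33
ee_pos: [575.7, 82.2, 9.9]
tcp_rot: [3.142, 0.001, -0.033]
force: [-11.0, 0.0, 7.4]
width: 8.6
```

>>> jog_arm:
  steps: [0.9,0.0005,0,0,0,0,0,0.9,0.001,0,0,0,0,0,0.9,0.0015,0,0,0,0,0]

```text
time_s: 18.58
ee_pos: [575.7, 82.3, 9.8]
tcp_rot: [3.141, 0.005, -0.033]
force: [-28.3, 0.2, 18.9]
width: 8.7
```

>>> jog_arm:
  steps: [0.9,-0.002,0,0,0,0,0,0.9,-0.004,0,0,0,0,0,0.9,-0.01,0,0,0,0,0,0.9,-0.025,0,0,0,0,0,0.9,-0.045,0,0,0,0,0,0.9,-0.06,0,-0.01,0,0,0,0.9,-0.07,0,-0.04,0,0,0,0.9,-0.07,0,-0.08,0,0,0,0.9,-0.07,0,-0.12,0,0,0,0.9,-0.07,0,-0.15,0,0,0,0.9,-0.07,0,-0.15,0,0,0]

```text
time_s: 19.5
ee_pos: [509.3, 84.7, 166.9]
tcp_rot: [-3.14, -0.009, -0.033]
force: [0.3, 0.0, 0.8]
width: 8.6
```

Run:
```python
from h import *
from cell import snapshot,calibration
p,pc=np.load("p.npy"); pg=[*T(p,[-5,27,0])[0][:2],p[2]]
go(T(p,[-63,27,10])[0],p[2])
c=calibration("wrist"); im=snapshot("wrist"); d=draw(im,c,p,pg); cv2.imwrite("pics/w11.png",np.vstack([cv2.resize(x[0:200,180:520],None,fx=1.5,fy=1.5) for x in (im[:,:,::-1],d)]))
for n in("top","side"):
    c=calibration(n); im=snapshot(n); d=draw(im,c,p,pg); 
    sl=np.s_[130:260,210:350] if n=="top" else np.s_[160:310,210:400]
    cv2.imwrite(f"pics/{n}11.png",cv2.resize(np.hstack([im[:,:,::-1][sl],d[sl]]),None,fx=2.8 if n=="top" else 2.1,fy=2.8 if n=="top" else 2.1,interpolation=cv2.INTER_CUBIC))
```

```text
t 19.5 from [509.3  84.7 166.9] [-3.14  -0.009 -0.033] shift [ 0.0632 -0.0004  0.1575] rot [-0.0013 -0.0092 -0.0013] rows 4.068730348055976
```

View pics/w11.png

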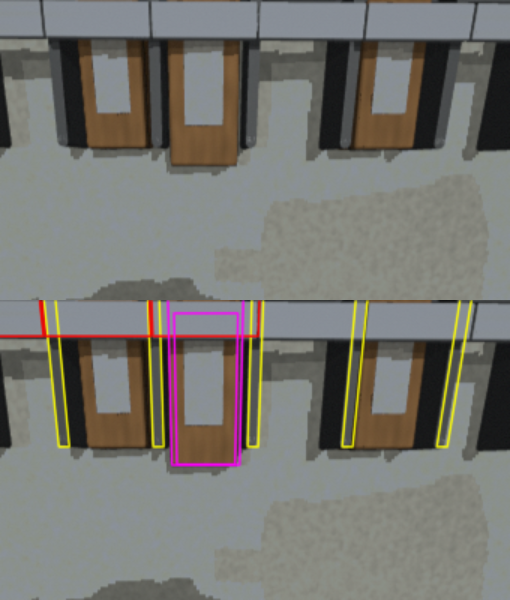

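View pics/top11.png

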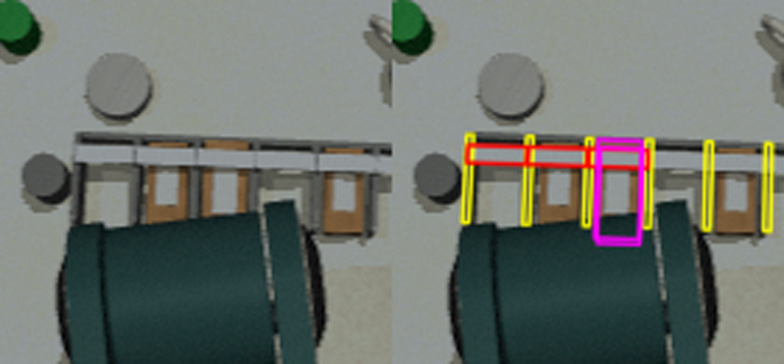

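View pics/side11.png

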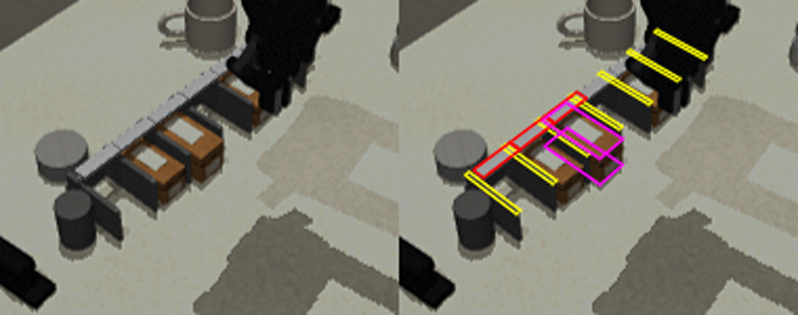

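>>> jog_arm:
  steps: [0.9,0,0.01,-0.01,0,0,0,0.9,0,0.03,-0.02,0,0,0,0.9,0,0.06,-0.03,0,0,0,0.9,0,0.09,-0.04,0,0,0,0.9,0,0.12,-0.05,0,0,0,0.9,0,0.15,-0.05,0,0,0,0.9,0,0.18,-0.05,0,0,0,0.9,0,0.21,-0.05,0,0,0,0.9,0,0.24,-0.05,0,0,0,0.9,0,0.265,-0.05,0,0,0,0.9,0,0.28,-0.05,0,0,0,0.9,0,0.28,-0.05,0,0,0]

```text
time_s: 20.65
ee_pos: [497.2, -198.2, 208.9]
tcp_rot: [-3.141, 0.002, -0.036]
force: [1.0, -0.2, 0.2]
width: 8.3
```

Run:
```python
from h import *
from cell import snapshot,calibration
p,pc=np.load("p.npy"); pg=[*T(p,[-5,27,0])[0][:2],p[2]]
c=calibration("top"); im=snapshot("top"); d=draw(im,c,p,pg); sl=np.s_[110:270,180:420]
cv2.imwrite("pics/t12.png",cv2.resize(im[:,:,::-1][sl],None,fx=3.3,fy=3.3,interpolation=cv2.INTER_CUBIC))
a=cv2.imread("pics/top0.png")
z=np.hstack([x[sl][40:120,60:150] for x in (im[:,:,::-1],d)]); cv2.imwrite("pics/t12o.png",cv2.resize(z,None,fx=4.4,fy=4.4,interpolation=cv2.INTER_CUBIC))
```

```text
(no output)
```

View pics/t12.png

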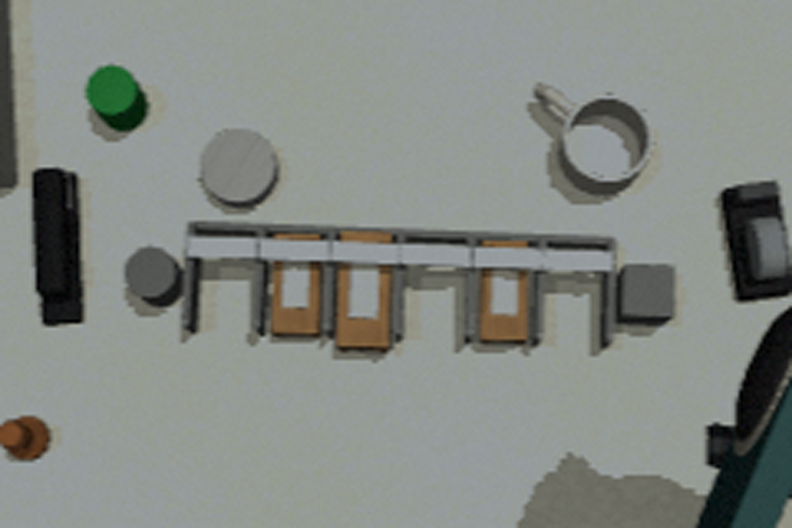

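View pics/t12o.png

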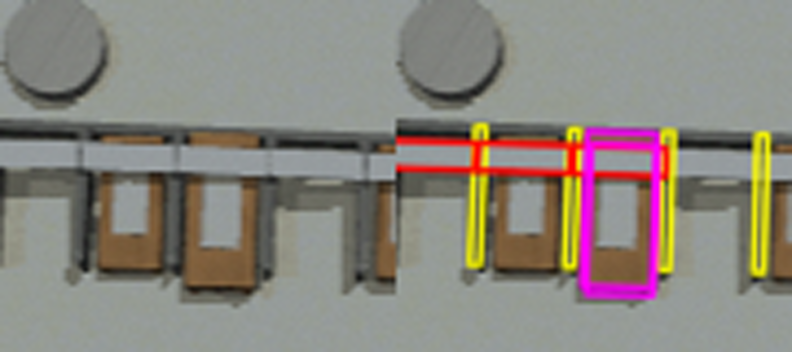

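```bash
python3 -c "
from cell import sign_off; print(sign_off())"
```

```text
the job is handed in; nothing more can be done
None
```

The case is filed in the third gap, fully home against the back stop, and I've handed the job in at about 21 s on the robot's clock. `sign_off` reported no verdict.

- **Counting:** The grey round post stands at the +y end, so I counted from there and left the green look-alike alone. I ran the shut fingertip along the strip, pressing at bar_a, then bar_b, then bar_c. Each press read 2.5–2.8 N with the strip about 4 mm down. I went no further along the strip.
- **Filing:** I pushed the case sideways with both fingertips, which squared it to the rack, then pushed it end-on into the gap. It was never gripped, and I never lifted or tipped it.

**Last checks**
- **Case at the stop:** The tool stalled at x = 575.7 mm, and the push force rose to about 28 N, within the 40 N limit. The wrist and top pictures show the case upright and in line with the gap, with its near end at the home position to about 1–2 mm.
- **One disagreement:** Just before that stall, the wrist overlay put the front of the case about 3 mm short of home. I pushed on until the force rose.
- **Everything else:** The filed cases, tin, mug, stapler, tape and stamp look unmoved in the last top picture. The pill jar was hidden by the arm in that picture, so I could not check it, but the arm did no low-level work near it.

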